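Set the blue filter-holder cap a quarter turn off its stop

ROBOT

A 6-joint arm with a two-finger parallel gripper is mounted at the origin on the work surface. World frame = base frame: x ahead of the robot, y to its left, z up, the work surface at z = 0. Lengths are in m, angles in rad, forces in N, time in s.
With the tool pointing down it reaches from about 0.325 to 0.9 m from the base axis. Payload 3.5 kg.
Tool frame: the origin (TCP) lies between the finger pads; the fingertips stand 14 mm ahead of it and the grasp point (between the pads) lies 5 mm behind it; z points along the fingers, y is the line along which they close (so a half turn about z gives the same grasp; the last joint's range is limited). The gripper opens to 85 mm and grips with 20 to 120 N. Pads are 22 mm wide; open, the fingers measure 114 mm over their backs; the gripper's body (76 mm by 85 mm) begins 54 mm behind the grasp point. The pads swing forward as they close: fully open they stand 13 mm farther back than shut.
Start: joints at [-1.328, 0.276, -0.026, 1.268, 0, 1.467], TCP at [0.212, -0.588, 0.245] pointing down, gripper open.
Joint ranges: [-3.12, 3.12], [-0.85, 1.88], [-1.08, 1.24], [-1.95, 2.15], [-1.57, 1.53], [-3.14, 3.14]. Speed limits (rad/s): [2.57, 2.57, 3.14, 3.14, 3.14, 3.14].

INTERFACE

Orientations are given as a 3x3 rotation matrix whose columns are the frame's x, y, z axes.
In Python, from station import env, eyes, ticket, models gives the robot as it stands. The module is installed in compiled form; this text tells all that it offers.
- The arm moves only by the shell command python3 -m crank 'ROWS'. ROWS is JSON, a list of rows, each a list of 3 entries, a list of its own where there are three numbers: the shift along the world's x, y, z in mm, then the turn, a rotation vector about the world's x, y, z in degrees, then the closure, from 0 (fully open) to 1 (shut). In form: [[[x, y, z], [ax, ay, az], grip], ...]. A call has 1 to 12 rows; each row shifts and turns the commanded pose from where the row before left it; what a row does not reach is not made up. A row lasts 1/12 s, in which the tool goes at most 41.7 mm and 7.16 degrees, less where a joint would pass 70% of its speed; a pose out of reach is approached as far as the arm can. A call with a gripper value outside its range is refused whole. The fingers move at their own pace and stop on an object; the grip force is fixed at half the most. Time passes only in rows, so rows that do not move let the fingers close. It gives the time, the measured TCP pose, the force, the opening and the grip force at its end, in the units of the state.
- env.state(): the state, without advancing time (a new reading comes with each control period).
- eyes.capture(name): name is "scene" or "side" or "wrist"; returns a dict with "color" (480x640x3 uint8, red, green, blue), "depth" (480x640 float32, m along the optical axis (not along the pixel's ray), 0 where there is no reading), "vfov" (degrees; the focal length in pixels is half the picture's height over the tangent of half this angle, whatever the lens; pixels are square), "cx", "cy" (the principal point, pixels), "rvec" (rotation vector, rad) and "tvec" (3), from world to camera coordinates, as OpenCV has them. Camera axes: x right, y down, z forward; pixel columns grow to the right and rows downward; lengths in m; the calibration is good to about 2 mm. A picture is of the moment at which its call begins.
- ticket.job_done(): hands the job in; it is judged then, once.
Trained networks look in a picture, given as the dict that the camera call returned (one of the last four; its "shot" number tells which), for a name from the list of things; names that differ only in an ending like _2 or _b are one class to them, and where a whole thing is asked for, a point or a joint stands for the part that bears it (a point fixed in the world has none). Each returns a list of dicts, best first, with "conf" (0 to 1); they miss things now and then, are a little off and sometimes report something else, mostly with a low value. They report only what shows in the picture. A call takes as long as a camera call.
- models.spot_in(target, picture): "point" ([column, row] in pixels, amid what is visible of it).
- models.mark_of(target, picture): "point" ([column, row] in pixels: a listed point, or the origin of a listed thing).
The state is a dict: "time_s": time; "joint_pos": joint angles; "joint_vel": joint speeds; "joint_efforts": joint torques, N m; "tcp_pos": TCP position; "ee_rot": TCP orientation; "wrist_force": force on the tool from outside, world axes, zero at the start; "wrist_torque": the same for the moment, N m; "width": finger opening in m; "grip_force": force on a finger pad.
Only numpy, scipy, OpenCV 4.12 (cv2) and the standard library are available. Lean on these libraries where they do the work, as an engineer would, in place of code of your own. Each camera call takes 0.05 s, during which the arm holds its last target. There are 200 camera calls.

TASK

Screw the blue knurled cap all the way down (clockwise seen from above) on its steel filter holder until it bottoms out, then back it off a quarter turn and keep hold of it there: finish with the fingers still gripping the cap and keeping it still. The white cap on the other holder is already set: do not turn it, and leave the wine glass, the amber bottle and the box of pipette tips where they stand.

Things in the scene. Friction and masses are not known exactly. Their poses are not given: they have to be found in the camera images.
- blue_cap_mid (a point): Centre (half-way up, on the axis) of the blue knurled screw cap to be worked: round, upright, 46 mm in diameter (48 over its ribs), 34 mm high, so its top is 17 mm above this point. A white bar on its top, from the middle to the rim, shows how it is turned; x lies along the bar, z is up. It can be gripped from above at any yaw. Fully down, this point is 145 mm above the bench.
- blue_foot (a point): Centre of the underside, on the bench and on the cap's axis, of the steel filter holder that carries the blue cap; bolted down. Round foot 100 mm in diameter, 20 mm high; column 39 to 42 mm in diameter up to the cap; z up, small spout along x, 40 mm out at 45 mm height.
- blue_cap (a joint): Turn of the blue cap on its thread, rad: 0 bottomed out on a hard stop, growing as it is unscrewed (counter-clockwise from above). Captive right-handed coarse thread, already engaged, 8 mm of height per full turn, range 0 to 6; starts between 2.2 and 5.2. About 0.12 N m of friction; it stays where it is left.
- white_cap_mid (a point): Centre of the white knurled cap of a second, identical filter holder (same sizes, black dot and bar on the cap): already set, not to be turned. The two holders may stand either way round.
- white_cap (a joint): Turn of the white cap on its thread, rad, same meaning as for the blue cap; it must stay between 1.2 and 1.95.
- glass_mid (a point): Half-way up an empty stemmed wine glass, 152 mm tall, 66 mm across, standing loose on the bench: leave it alone.
- bottle_mid (a point): Half-way up an amber glass bottle, 56 mm in diameter, 125 mm tall, standing loose: leave it alone.
- tip_box_mid (a point): Centre of a blue pipette-tip box with clear lid, 85 x 120 mm (its x, y) and 61 mm high (this point is 30 mm above the bench), standing loose: leave it alone.

How it is judged:
On the way:
1. the blue cap is gripped and screwed down until it bottoms out (within 0.06 rad of its stop) (value of joint blue_cap below 0.06 rad and contact force between the fingers and blue_cap above 1 N), for 0.1 s.
At the end, for the whole second after the job is handed in: After having bottomed out, the blue cap stands a quarter turn (1.57 rad, within 0.3 rad) unscrewed from its stop, still (under 0.05 rad/s) and gripped by the fingers (over 3 N); the white cap is between 1.2 and 1.95 rad; glass, bottle and tip box are within 20 mm of where they stood (value of joint blue_cap between 1.27 and 1.87 rad and contact force between the fingers and blue_cap above 3 N and velocity of joint blue_cap between -0.05 and 0.05 rad/s and value of joint white_cap between 1.2 and 1.95 rad and distance of each of glass_mid, bottle_mid, tip_box_mid from where it was at the start of the episode below 0.02 m); the arm keeps its last pose, push and grip.
It fails at once if the white cap is turned (value of joint white_cap below 1.2 rad or value of joint white_cap above 1.95 rad).
It fails at once if the wine glass, bottle or tip box is pushed away or knocked over (distance of any of glass_mid, bottle_mid, tip_box_mid from where it was at the start of the episode above 0.02 m).
It also fails if it takes over 64 s, if anything falls off the work surface, if the arm or the gripper's body presses on something with over 40 N, if the wrist force passes 120 N, or if a joint passes its speed limit or range.

## Working session

There is one attempt and no reset: what is moved stays moved. The work goes in short steps, Python scripts to look and compute and a shell command to move; the robot and the scene stay as the last step left them, time stands still between calls to the robot, and variables do not carry over. Pictures are saved under pics/ and viewed, at most 10 in all, crops included, and the job is handed in when it is done.

```bash
mkdir -p pics; cat > h.py <<'E'
import numpy as np, cv2
from station import env, eyes, ticket, models
def cam(p):
    f=240/np.tan(np.radians(p["vfov"])/2); R=cv2.Rodrigues(np.array(p["rvec"],float))[0]; t=np.array(p["tvec"],float).ravel()
    return f,R,t
def ray(p,uv):
    f,R,t=cam(p); d=R.T@np.array([(uv[0]-p["cx"])/f,(uv[1]-p["cy"])/f,1]); return -R.T@t,d
def depth_pt(p,uv):
    o,d=ray(p,uv); u,v=map(int,uv); w=p["depth"][v-2:v+3,u-2:u+3]; w=w[w>0]
    return o+d*np.median(w) if len(w) else None
def cloud(p):
    f,R,t=cam(p); v,u=np.mgrid[:480,:640]; z=p["depth"]
    c=np.stack([(u-p["cx"])/f*z,(v-p["cy"])/f*z,z],-1); return (c-t)@R
def at_z(p,uv,z):
    o,d=ray(p,uv); return o+d*(z-o[2])/d[2]
E
python3 - <<'E'
from h import *
np.set_printoptions(precision=4,suppress=True)
s=env.state(); print(s["time_s"],s["tcp_pos"],s["ee_rot"])
for n in ["scene","side"]:
    p=eyes.capture(n); cv2.imwrite(f"pics/{n}0.png",p["color"][:,:,::-1])
    print(n,-cam(p)[1].T@cam(p)[2])
    for t in ["blue_cap_mid","blue_foot","white_cap_mid","glass_mid","bottle_mid","tip_box_mid"]:
        for m in models.mark_of(t,p)[:2]:
            print(t,m["conf"],np.round(m["point"]),depth_pt(p,m["point"]),at_z(p,m["point"],{"blue_cap_mid":.149,"white_cap_mid":.147,"blue_foot":0,"glass_mid":.076,"bottle_mid":.0625,"tip_box_mid":.03}[t]))
E
```

```text
0.0 [ 0.2117 -0.5873  0.2441] [[ 0.9408  0.3389 -0.0005]
 [ 0.3389 -0.9408  0.0022]
 [ 0.0002 -0.0022 -1.    ]]
scene [1.2613 0.4702 0.7785]
blue_cap_mid 0.76 [413. 243.] [0.5481 0.1901 0.166 ] [0.5284 0.1823 0.149 ]
blue_cap_mid 0.74 [258. 191.] [ 0.4665 -0.3347  0.0616] [ 0.5633 -0.2367  0.149 ]
white_cap_mid 0.88 [304. 202.] [ 0.5503 -0.1011  0.1607] [ 0.5345 -0.1137  0.147 ]
glass_mid 0.58 [283. 276.] [ 0.734  -0.0206  0.0989] [ 0.7163 -0.0371  0.076 ]
bottle_mid 0.89 [492. 273.] [0.4501 0.3461 0.0849] [0.4239 0.3421 0.0625]
tip_box_mid 0.6 [260. 190.] [ 0.4606 -0.3346  0.061 ] [ 0.426  -0.3694  0.03  ]
side [0.0469 0.5711 0.7883]
blue_cap_mid 0.89 [256. 299.] [0.5118 0.1999 0.1683] [0.5263 0.1884 0.149 ]
blue_foot 0.8 [262. 352.] [0.511  0.1981 0.0237] [0.5254 0.1865 0.    ]
white_cap_mid 0.8 [366. 220.] [ 0.5177 -0.1016  0.164 ] [ 0.5305 -0.1199  0.147 ]
glass_mid 0.7 [282. 228.] [ 0.6828 -0.0252  0.097 ] [ 0.7021 -0.0434  0.076 ]
bottle_mid 0.74 [228. 418.] [0.4122 0.3511 0.0976] [0.4308 0.3399 0.0625]
tip_box_mid 0.94 [457. 231.] [ 0.4172 -0.3237  0.063 ] [ 0.434  -0.3645  0.03  ]
```

View pics/scene0.png

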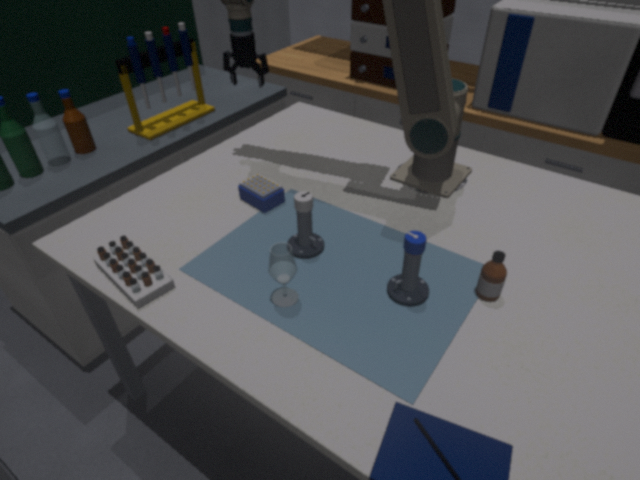

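View pics/side0.png

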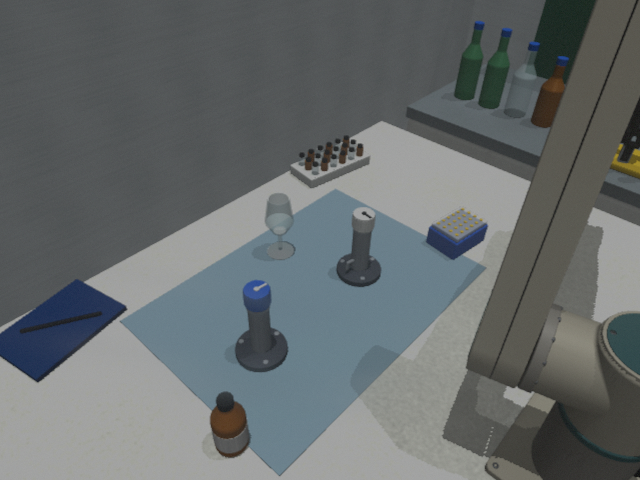

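```bash
python3 - <<'E'
from h import *
np.set_printoptions(precision=4,suppress=True)
from scipy.optimize import least_squares
for n in ["scene","side"]:
    p=eyes.capture(n); c=cloud(p); hsv=cv2.cvtColor(p["color"],cv2.COLOR_RGB2HSV)
    near=(np.hypot(c[...,0]-.526,c[...,1]-.186)<.05)&(c[...,2]>.11)&(p["depth"]>0)
    q=c[near]; print(n,len(q),"z pct",np.percentile(q[:,2],[50,80,90,95,99]))
    zt=np.percentile(q[:,2],95); top=q[q[:,2]>zt-.006]; print("top centre",top.mean(0),top.min(0),top.max(0))
    top_m=near&(c[...,2]>zt-.005); wm=top_m&(hsv[...,1]<90)&(hsv[...,2]>120)
    if wm.sum(): print("bar",wm.sum(),c[wm].mean(0))
    sd=q[(q[:,2]<zt-.008)&(q[:,2]>zt-.03)]
    r=least_squares(lambda x:np.hypot(sd[:,0]-x[0],sd[:,1]-x[1])-.0235,[.526,.186],loss="soft_l1",f_scale=.002); print("side fit",r.x)
E
```

```text
scene 613 z pct [0.1583 0.1687 0.1696 0.17   0.171 ]
top centre [0.5311 0.1875 0.1685] [0.5026 0.1634 0.164 ] [0.5516 0.2094 0.1726]
bar 26 [0.5261 0.1804 0.1697]
side fit [0.5277 0.1861]
side 960 z pct [0.1643 0.1709 0.1717 0.1721 0.1731]
top centre [0.5258 0.1866 0.1705] [0.5044 0.1632 0.1662] [0.5495 0.2083 0.1746]
bar 54 [0.5266 0.1784 0.1716]
side fit [0.5281 0.1844]
```

Blue cap: scene (415,243), side (257,296), at about (0.527, 0.186) with its top at about 0.170. The white cap is at scene (304,200), and the glass and bottle are well clear. I'll travel high and unwind joint 6 on the way, so that one clockwise stroke can cover the full range.

```bash
python3 -m crank '[[[6,16,2],[0,0,7],0],[[6,16,2],[0,0,7],0],[[6,16,2],[0,0,7],0],[[6,16,2],[0,0,7],0],[[6,16,2],[0,0,7],0],[[6,16,2],[0,0,7],0],[[6,16,2],[0,0,7],0],[[6,16,2],[0,0,7],0],[[6,16,2],[0,0,7],0],[[6,16,2],[0,0,7],0],[[6,16,2],[0,0,7],0],[[6,16,2],[0,0,7],0]]'; python3 -c "
from h import *
s=env.state();print(np.round(s['joint_pos'],3))"
```

```text
time_s: 1.8
tcp_pos: [0.284, -0.3952, 0.2696]
ee_rot: [[-0.245, 0.97, 0.0], [0.97, 0.245, -0.0], [-0.0, 0.0, -1.0]]
wrist_force: [-0.5, 0.5, -0.2]
width: 0.0853
grip_force: 0.0
[-1.081  0.017 -0.279  1.275  0.     0.243]
```

```bash
for i in 1; do python3 -m crank '[[[7,16,0],[0,0,7],0],[[7,16,0],[0,0,7],0],[[7,16,0],[0,0,7],0],[[7,16,0],[0,0,7],0],[[7,16,0],[0,0,7],0],[[7,16,0],[0,0,7],0],[[7,16,0],[0,0,7],0],[[7,16,0],[0,0,7],0],[[7,16,0],[0,0,7],0],[[7,16,0],[0,0,7],0],[[7,16,0],[0,0,7],0],[[7,16,0],[0,0,7],0]]'; done
python3 -m crank '[[[7,16,0],[0,0,7],0],[[7,16,0],[0,0,7],0],[[7,16,0],[0,0,7],0],[[7,16,0],[0,0,7],0],[[7,16,0],[0,0,7],0],[[7,16,0],[0,0,7],0],[[7,16,0],[0,0,7],0],[[7,16,0],[0,0,7],0],[[7,16,0],[0,0,7],0],[[7,16,0],[0,0,7],0],[[7,16,0],[0,0,7],0],[[7,16,0],[0,0,7],0]]'
python3 -m crank '[[[6,16,0],[0,0,7],0],[[6,16,0],[0,0,7],0],[[6,16,0],[0,0,7],0],[[6,16,0],[0,0,7],0],[[6,16,0],[0,0,7],0],[[6,16,0],[0,0,7],0],[[6,16,0],[0,0,7],0],[[6,16,0],[0,0,7],0],[[6,16,0],[0,0,7],0],[[6,16,0],[0,0,7],0],[[6,16,0],[0,0,7],0],[[0,0,0],[0,0,7],0]]'
python3 - <<'E'
from h import *
np.set_printoptions(precision=4,suppress=True)
s=env.state();print(s['joint_pos'])
p=eyes.capture("wrist"); cv2.imwrite("pics/w1.png",p["color"][:,:,::-1])
for m in models.mark_of("blue_cap_mid",p)[:2]: print(m["conf"],m["point"],at_z(p,m["point"],.153))
c=cloud(p); near=(np.hypot(c[...,0]-.526,c[...,1]-.186)<.06)&(c[...,2]>.12)&(c[...,2]<.185)&(p["depth"]>0)
hsv=cv2.cvtColor(p["color"],cv2.COLOR_RGB2HSV)
if near.sum():
    q=c[near]; z=np.median(q[:,2]); print(near.sum(),z)
    m=(near&(abs(c[...,2]-z)<.004)).astype(np.uint8)
    m=cv2.morphologyEx(m,cv2.MORPH_OPEN,np.ones((5,5)))
    k=max(cv2.findContours(m,0,2)[0],key=cv2.contourArea); (u,v),r=cv2.minEnclosingCircle(k); print("circle",u,v,r,at_z(p,(u,v),z))
    e=cv2.fitEllipse(k);print(e,at_z(p,e[0],z))
    w=(m>0)&(hsv[...,1]<90)&(hsv[...,2]>120); print("bar",w.sum(),c[w].mean(0))
E
```

```text
time_s: 2.8
tcp_pos: [0.3681, -0.2032, 0.2695]
ee_rot: [[-0.99, -0.142, 0.0], [-0.142, 0.99, -0.0], [-0.0, -0.0, -1.0]]
wrist_force: [-0.1, -0.1, -0.3]
width: 0.0856
grip_force: 0.0
time_s: 3.8
tcp_pos: [0.4521, -0.0112, 0.2695]
ee_rot: [[0.038, -0.999, 0.001], [-0.999, -0.038, -0.0], [0.0, -0.001, -1.0]]
wrist_force: [0.1, -0.1, 0.0]
width: 0.0851
grip_force: 0.0
time_s: 4.8
tcp_pos: [0.5189, 0.1663, 0.2694]
ee_rot: [[0.998, -0.065, 0.001], [-0.065, -0.998, 0.001], [0.001, -0.001, -1.0]]
wrist_force: [0.5, -0.2, 0.2]
width: 0.0852
grip_force: 0.0
[ 0.1909  0.1215 -0.1659  1.2819  0.0011 -2.886 ]
0.58 [296.3, 224.6] [0.5296 0.1849 0.153 ]
4294 0.1687675420002829
circle 296.0 228.0 36.124881744384766 [0.5312 0.1838 0.1688]
((295.83905029296875, 228.54742431640625), (67.64968872070312, 70.25238037109375), 109.3327865600586) [0.5308 0.1839 0.1688]
bar 434 [0.5273 0.1789 0.1696]
```

View pics/w1.png

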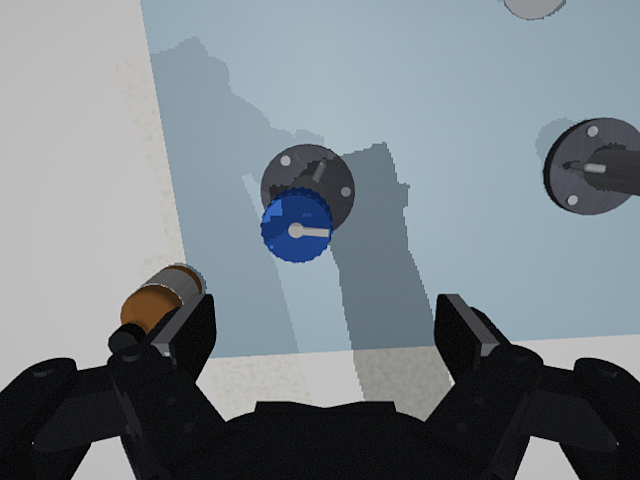

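The cap (296,228) is ahead of the open fingers with nothing nearby; its bar points to the image right. I'll centre at (0.529, 0.185) and descend.

```bash
python3 -m crank '[[[5,9,0],[0,0,0],0],[[5,9.7,0],[0,0,0],0],[[0,0,-20],[0,0,0],0],[[0,0,-20],[0,0,0],0],[[0,0,-20],[0,0,0],0],[[0,0,-20],[0,0,0],0],[[0,0,-20],[0,0,0],0],[[0,0,-19],[0,0,0],0],[[0,0,0],[0,0,0],0]]'
python3 -m crank '[[[0,0,0],[0,0,0],0.3],[[0,0,0],[0,0,0],0.4],[[0,0,0],[0,0,0],0.6],[[0,0,0],[0,0,0],0.8],[[0,0,0],[0,0,0],1],[[0,0,0],[0,0,0],1],[[0,0,0],[0,0,0],1],[[0,0,0],[0,0,0],1],[[0,0,0],[0,0,0],1],[[0,0,0],[0,0,0],1]]'
python3 - <<'E'
from h import *
s=env.state();print(np.round(s['joint_pos'],3),s['wrist_torque'])
p=eyes.capture("wrist"); cv2.imwrite("pics/w2.png",p["color"][:,:,::-1])
E
```

```text
time_s: 5.65
tcp_pos: [0.5251, 0.1824, 0.1462]
ee_rot: [[0.997, -0.075, -0.007], [-0.075, -0.997, -0.001], [-0.007, 0.002, -1.0]]
wrist_force: [-0.3, -0.5, -0.7]
width: 0.0853
grip_force: 0.0
time_s: 6.48
tcp_pos: [0.5294, 0.1843, 0.1527]
ee_rot: [[0.997, -0.073, 0.004], [-0.073, -0.997, 0.004], [0.004, -0.004, -1.0]]
wrist_force: [-1.4, 4.0, 5.5]
width: 0.0444
grip_force: 60.9
[ 0.218  0.226 -0.296  1.044  0.003 -2.851] [9.04479213e-01 2.33501263e-01 7.06811837e-04]
```

View pics/w2.png

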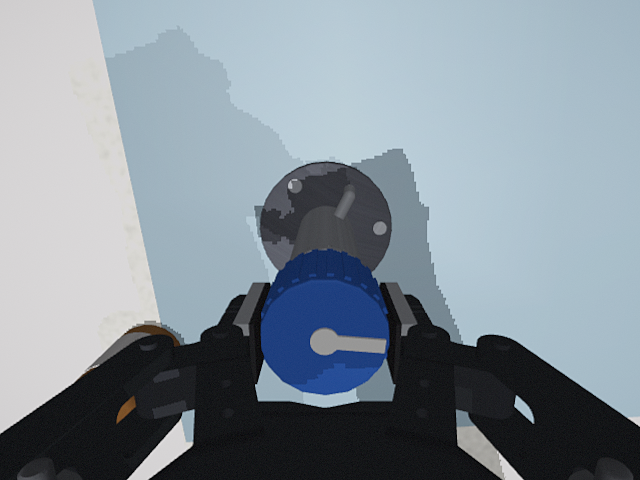

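The cap is gripped squarely, with the pads at (250,330) and (400,330) either side of it. Now screwing down, following the thread.

```bash
python3 -m crank '[[[0,0,-0.15],[0,0,-7],1],[[0,0,-0.15],[0,0,-7],1],[[0,0,-0.15],[0,0,-7],1],[[0,0,-0.15],[0,0,-7],1],[[0,0,-0.15],[0,0,-7],1],[[0,0,-0.15],[0,0,-7],1],[[0,0,-0.15],[0,0,-7],1],[[0,0,-0.15],[0,0,-7],1],[[0,0,-0.15],[0,0,-7],1],[[0,0,-0.15],[0,0,-7],1],[[0,0,0],[0,0,0],1],[[0,0,0],[0,0,0],1]]'
cat > s.py <<'E'
from h import *
np.set_printoptions(precision=3,suppress=True)
s=env.state(); R=np.array(s["ee_rot"]); print("j",s['joint_pos'],"tq",np.array(s['wrist_torque']),"eff6",s["joint_efforts"][5],"yaw",np.degrees(np.arctan2(R[1,0],R[0,0])))
p=eyes.capture("wrist"); hsv=cv2.cvtColor(p["color"],cv2.COLOR_RGB2HSV)
m=((hsv[...,1]<70)&(hsv[...,2]>110)).astype(np.uint8); m[:275]=0;m[400:]=0;m[:,:268]=0;m[:,388:]=0
n,l,st,ce=cv2.connectedComponentsWithStats(m)
for i in range(1,n):
    if 200<st[i,4]<3000: print("bar blob",st[i],ce[i])
E
python3 s.py
```

```text
time_s: 7.53
tcp_pos: [0.5288, 0.1835, 0.1512]
ee_rot: [[0.272, -0.962, 0.003], [-0.962, -0.272, 0.002], [-0.001, -0.003, -1.0]]
wrist_force: [-2.8, 2.4, 7.6]
width: 0.0447
grip_force: 61.2
j [ 0.218  0.227 -0.298  1.042  0.001 -1.628] tq [ 0.417  0.538 -0.102] eff6 -0.07343386765569448 yaw -74.21430593012086
bar blob [ 311  328   76   28 1303] [344.189 343.097]
bar blob [ 268  359  120   41 1704] [328.177 388.182]
```

```bash
python3 -m crank '[[[0,0,-0.15],[0,0,-7],1],[[0,0,-0.15],[0,0,-7],1],[[0,0,-0.15],[0,0,-7],1],[[0,0,-0.15],[0,0,-7],1],[[0,0,-0.15],[0,0,-7],1],[[0,0,-0.15],[0,0,-7],1],[[0,0,-0.15],[0,0,-7],1],[[0,0,-0.15],[0,0,-7],1],[[0,0,-0.15],[0,0,-7],1],[[0,0,-0.15],[0,0,-7],1],[[0,0,0],[0,0,0],1],[[0,0,0],[0,0,0],1]]'; python3 s.py
python3 -m crank '[[[0,0,-0.15],[0,0,-7],1],[[0,0,-0.15],[0,0,-7],1],[[0,0,-0.15],[0,0,-7],1],[[0,0,-0.15],[0,0,-7],1],[[0,0,-0.15],[0,0,-7],1],[[0,0,0],[0,0,0],1],[[0,0,0],[0,0,0],1]]'; python3 s.py
```

```text
time_s: 8.58
tcp_pos: [0.5279, 0.1838, 0.1496]
ee_rot: [[-0.811, -0.585, 0.001], [-0.585, 0.811, 0.003], [-0.002, 0.002, -1.0]]
wrist_force: [-4.8, 3.5, 8.3]
width: 0.0445
grip_force: 61.4
j [ 0.218  0.228 -0.3    1.041  0.002 -0.407] tq [ 0.59   0.93  -0.125] eff6 -0.07174694677814841 yaw -144.1969670299381
bar blob [ 311  328   76   28 1290] [344.547 342.893]
bar blob [ 268  359  120   41 1831] [331.287 388.714]
time_s: 9.22
tcp_pos: [0.5277, 0.1843, 0.1488]
ee_rot: [[-1.0, -0.014, 0.001], [-0.014, 1.0, 0.004], [-0.001, 0.004, -1.0]]
wrist_force: [-4.8, 5.4, 8.6]
width: 0.0443
grip_force: 61.4
j [ 0.219  0.229 -0.301  1.039  0.004  0.204] tq [ 0.924  1.005 -0.147] eff6 -0.0721054757013917 yaw -179.17799141586826
bar blob [ 311  328   77   27 1298] [344.784 342.561]
bar blob [ 268  359  120   41 1859] [331.141 388.663]
```

```bash
python3 -m crank '[[[0,0,-0.15],[0,0,-7],1],[[0,0,-0.15],[0,0,-7],1],[[0,0,-0.15],[0,0,-7],1],[[0,0,-0.15],[0,0,-7],1],[[0,0,-0.15],[0,0,-7],1],[[0,0,0],[0,0,0],1],[[0,0,0],[0,0,0],1]]'; python3 s.py
python3 -m crank '[[[0,0,-0.15],[0,0,-7],1],[[0,0,-0.15],[0,0,-7],1],[[0,0,-0.15],[0,0,-7],1],[[0,0,0],[0,0,0],1],[[0,0,0],[0,0,0],1]]'; python3 s.py
```

```text
time_s: 9.85
tcp_pos: [0.5278, 0.1848, 0.1481]
ee_rot: [[-0.827, 0.562, 0.001], [0.562, 0.827, 0.005], [0.002, 0.005, -1.0]]
wrist_force: [-6.3, 6.0, 9.2]
width: 0.0447
grip_force: 61.3
j [ 0.219  0.23  -0.302  1.037  0.005  0.815] tq [ 1.088  1.012 -0.12 ] eff6 -0.07357325172051787 yaw 145.8356349001947
bar blob [ 311  327   77   28 1304] [344.65  342.229]
bar blob [ 268  358  120   42 1873] [331.298 388.624]
time_s: 10.32
tcp_pos: [0.528, 0.185, 0.1476]
ee_rot: [[-0.571, 0.821, 0.001], [0.821, 0.571, 0.006], [0.004, 0.004, -1.0]]
wrist_force: [-2.6, 6.4, 7.8]
width: 0.0445
grip_force: 61.3
j [ 0.219  0.23  -0.302  1.036  0.005  1.182] tq [ 1.325  0.951 -0.108] eff6 -0.07477392442524433 yaw 124.83792069319479
bar blob [ 311  327   76   28 1302] [344.507 342.095]
bar blob [ 268  358  120   42 1883] [331.414 388.567]
```

```bash
python3 -m crank '[[[0,0,-0.15],[0,0,-7],1],[[0,0,-0.15],[0,0,-7],1],[[0,0,-0.15],[0,0,-7],1],[[0,0,0],[0,0,0],1],[[0,0,0],[0,0,0],1]]'; python3 s.py
python3 -m crank '[[[0,0,-0.15],[0,0,-7],1],[[0,0,-0.15],[0,0,-7],1],[[0,0,-0.15],[0,0,-7],1],[[0,0,0],[0,0,0],1],[[0,0,0],[0,0,0],1]]'; python3 s.py
```

```text
time_s: 10.78
tcp_pos: [0.5283, 0.1852, 0.1471]
ee_rot: [[-0.239, 0.971, 0.002], [0.971, 0.239, 0.006], [0.005, 0.003, -1.0]]
wrist_force: [-3.0, 7.1, 7.8]
width: 0.0443
grip_force: 61.2
j [ 0.219  0.231 -0.303  1.034  0.005  1.548] tq [ 1.358  0.795 -0.127] eff6 -0.07596964482218027 yaw 103.84250456278058
bar blob [ 311  327   76   28 1300] [344.399 342.093]
bar blob [ 268  358  120   42 1886] [331.644 388.56 ]
time_s: 11.25
tcp_pos: [0.5286, 0.1852, 0.1467]
ee_rot: [[0.125, 0.992, 0.002], [0.992, -0.125, 0.006], [0.006, 0.001, -1.0]]
wrist_force: [-1.9, 6.6, 6.6]
width: 0.0443
grip_force: 61.1
j [ 0.219  0.231 -0.303  1.033  0.005  1.915] tq [ 1.412  0.629 -0.111] eff6 -0.07687365403398871 yaw 82.83630885531596
bar blob [ 311  327   76   28 1302] [344.088 342.052]
bar blob [ 268  358  120   42 1884] [331.95  388.532]
```

```bash
python3 -m crank '[[[0,0,-0.15],[0,0,-7],1],[[0,0,-0.15],[0,0,-7],1],[[0,0,0],[0,0,0],1],[[0,0,0],[0,0,0],1]]'; python3 s.py
python3 -m crank '[[[0,0,-0.15],[0,0,-7],1],[[0,0,-0.15],[0,0,-7],1],[[0,0,0],[0,0,0],1],[[0,0,0],[0,0,0],1]]'; python3 s.py
```

```text
time_s: 11.63
tcp_pos: [0.5288, 0.1852, 0.1464]
ee_rot: [[0.361, 0.933, 0.003], [0.933, -0.361, 0.006], [0.007, 0.0, -1.0]]
wrist_force: [-1.9, 6.9, 5.7]
width: 0.0446
grip_force: 61.1
j [ 0.219  0.232 -0.303  1.032  0.005  2.159] tq [ 1.46   0.568 -0.139] eff6 -0.07733789971098304 yaw 68.83647329560542
bar blob [ 311  327   76   28 1298] [343.915 342.116]
bar blob [ 268  358  120   42 1879] [332.201 388.544]
time_s: 12.02
tcp_pos: [0.5272, 0.1827, 0.1462]
ee_rot: [[0.573, 0.819, -0.0], [0.819, -0.573, -0.001], [-0.001, 0.0, -1.0]]
wrist_force: [-5.6, -0.8, 11.0]
width: 0.0446
grip_force: 61.7
j [ 0.218  0.231 -0.304  1.036 -0.001  2.399] tq [-0.135  1.322  0.97 ] eff6 1.0082953423261642 yaw 55.014713269196534
bar blob [ 311  320   76   28 1332] [344.598 332.152]
bar blob [ 268  355  120   45 2663] [330.58  386.413]
```

Torque jumped to 0.97 N m, so it hit the stop. I'll press a little more to confirm and measure the bar's world angle there.

```bash
python3 -m crank '[[[0,0,0],[0,0,-3],1],[[0,0,0],[0,0,0],1],[[0,0,0],[0,0,0],1]]'; cat > b.py <<'E'
from s import *
i=np.argmin(abs(ce[:,1]-336)+1e3*(st[:,4]>2000)+1e3*(st[:,4]<900)); v,u=np.nonzero(l==i)
P=np.array([at_z(p,(a,b),.163)[:2] for a,b in zip(u,v)]); vx,vy,x,y=cv2.fitLine(P.astype(np.float32),cv2.DIST_L2,0,.01,.01).ravel()
cv2.imwrite("pics/b%d.png"%p["shot"],p["color"][:,:,::-1])
print("bar world deg (mod 180)",np.degrees(np.arctan2(vy,vx))%180,"image slope",np.polyfit(u,v,1)[0],"shot",p["shot"])
E
python3 b.py
```

```text
time_s: 12.32
tcp_pos: [0.5265, 0.182, 0.1461]
ee_rot: [[0.615, 0.788, -0.002], [0.788, -0.615, -0.003], [-0.003, 0.0, -1.0]]
wrist_force: [-7.3, -2.8, 12.6]
width: 0.0446
grip_force: 61.9
j [ 0.218  0.231 -0.305  1.037 -0.002  2.451] tq [-0.505  1.636  1.154] eff6 1.1890958994627 yaw 52.03456859189825
bar blob [ 311  317   76   28 1335] [344.451 328.643]
bar blob [ 268  352  120   48 2938] [330.09  385.452]
bar world deg (mod 180) 148.90852 image slope -0.09858223256879994 shot 16
```

```bash
python3 -m crank '[[[0,0,0.1],[0,0,7],1],[[0,0,0.15],[0,0,7],1],[[0,0,0.15],[0,0,7],1],[[0,0,0.15],[0,0,7],1],[[0,0,0.15],[0,0,7],1],[[0,0,0.15],[0,0,7],1],[[0,0,0.15],[0,0,7],1],[[0,0,0.15],[0,0,7],1],[[0,0,0.15],[0,0,7],1],[[0,0,0.15],[0,0,7],1],[[0,0,0],[0,0,0],1],[[0,0,0],[0,0,0],1]]'; python3 b.py
```

```text
time_s: 13.37
tcp_pos: [0.5302, 0.1816, 0.1478]
ee_rot: [[-0.527, 0.85, 0.006], [0.85, 0.527, -0.003], [-0.005, 0.003, -1.0]]
wrist_force: [0.7, -2.5, 5.4]
width: 0.0444
grip_force: 61.1
j [ 0.217  0.231 -0.301  1.034 -0.004  1.233] tq [-0.628 -0.016  0.056] eff6 0.058210138231515884 yaw 121.78620794008164
bar blob [ 311  317   77   28 1334] [344.881 328.805]
bar blob [ 268  352  120   48 2991] [329.558 385.274]
bar world deg (mod 180) 37.56655 image slope -0.0842743277431574 shot 17
```

```bash
python3 -m crank '[[[0,0,0.15],[0,0,7],1],[[0,0,0.15],[0,0,7],1],[[0,0,0.15],[0,0,7],1],[[0,0,0],[0,0,0],1],[[0,0,0],[0,0,0],1],[[0,0,0],[0,0,0],1],[[0,0,0],[0,0,0],1],[[0,0,0],[0,0,0],1]]'; python3 - <<'E'
import b
from h import *
p=eyes.capture("side"); cv2.imwrite("pics/end_side.png",p["color"][:,:,::-1])
E
ls pics
```

```text
time_s: 14.08
tcp_pos: [0.5311, 0.1824, 0.1482]
ee_rot: [[-0.794, 0.608, 0.007], [0.608, 0.794, -0.001], [-0.006, 0.003, -1.0]]
wrist_force: [3.6, -0.6, 6.9]
width: 0.0444
grip_force: 60.9
j [ 0.217  0.231 -0.3    1.033 -0.003  0.87 ] tq [-0.459 -0.599  0.097] eff6 0.10739073855802417 yaw 142.58830913063036
bar blob [ 311  317   77   28 1337] [344.954 328.877]
bar blob [ 268  353  120   47 2989] [329.406 385.302]
bar world deg (mod 180) 58.44502 image slope -0.08527016711110375 shot 18
b16.png
b17.png
b18.png
end_side.png
scene0.png
side0.png
w1.png
w2.png
```

View pics/end_side.png

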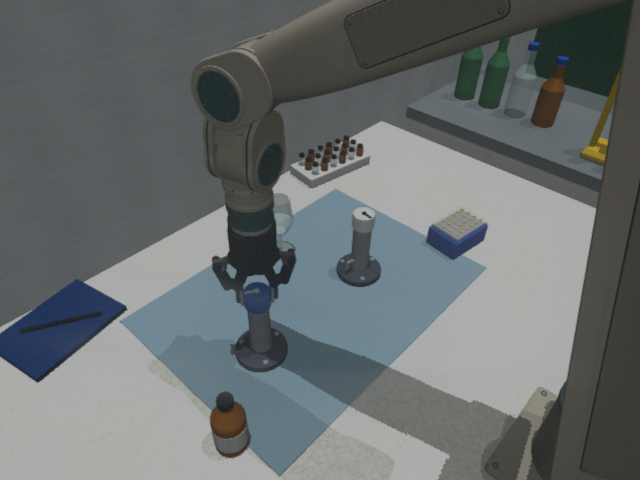

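View pics/b18.png

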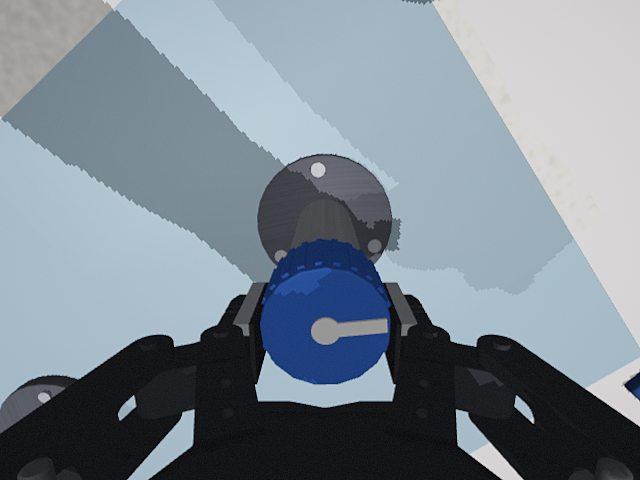

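The side view shows the white cap (364,220), glass (282,225), bottle (229,425) and tip box (457,231) where they were. The wrist view shows the blue cap (325,330) still held between the pads. Handing in.

```bash
python3 -c "
from station import ticket
print(ticket.job_done())"
```

```text
the job is handed in; nothing more can be done
None
```

I screwed the blue cap down to its stop (wrist torque rose to about 1.15 N m), backed it off about 90°, and handed the job in with the fingers still gripping it at about 61 N; in the last pictures the white cap, glass, bottle and tip box looked unmoved, and no verdict came back.

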